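Point out what goes into the salad

ROBOT

A 7-joint arm with a two-finger parallel gripper is mounted at the origin on a cart in front of the work surface, level with it; the furniture and walls round the work are solid. World frame = base frame: x ahead of the robot, y to its left, z up, the work surface at z = 0. Lengths are in m, angles in rad, forces in N, time in s.
With the tool pointing down it reaches from about 0.425 to 0.875 m from the base axis. Payload 9.9 kg.
Tool frame: the origin (TCP) lies on the centre line of the jaws, within the pads' length; the fingertips stand 14 mm ahead of it and the grasp point (between the pads) lies 5 mm behind it; x points along the fingers, z is the direction in which the jaws open and shut, and the axes are right-handed (so a half turn about x gives the same grasp; the last joint's range is limited). The gripper opens to 85 mm and grips with 20 to 120 N. Pads are 22 mm wide; open, the fingers measure 114 mm over their backs; the gripper's body (76 mm by 85 mm) begins 54 mm behind the grasp point. The pads swing forward as they close: fully open they stand 13 mm farther back than shut.
Start: joints at [-1.218, 0.576, 0.025, 1.437, -0.015, 1.129, -0.057], TCP at [0.286, 0.612, 0.245] pointing down, gripper open.
Joint ranges: [-2.76, 2.76], [-0.34, 2.15], [-1.52, 1.57], [0.19, 2.46], [-1.09, 4.23], [0.17, 1.99], [-2.82, 2.82]. Speed limits (rad/s): [2.22, 2.22, 3.01, 3.01, 3.14, 3.14, 3.14].

INTERFACE

Orientations are given as a unit quaternion [x, y, z, w].
In Python, from cell import r, grab_frame gives the robot as it stands.
- The arm moves only by the tool step_arm, never from a script. Its argument "steps" is a list that holds one entry, the list of rows, each a list of 7 numbers: the shift along the tool's x, y, z in units of 60 mm (1.0 is 60 mm), then the turn, a rotation vector about the tool's x, y, z in units of 8 degrees (1.0 is 8 degrees), then the gripper command: -1 is shut, 1 is fully open, values between are in proportion. A call has 1 to 10 rows; each row is the pose to reach, as a shift and turn from the pose measured when the call began, along the tool's axes at that moment; what a row does not reach only later rows make up. A row lasts 1/8 s, in which the tool goes at most 62.5 mm and 10.7 degrees, less where a joint would pass 70% of its speed; a pose out of reach is approached as far as the arm can. A call with a gripper value outside its range is refused whole. The fingers move at their own pace and stop on an object; "squeeze" is the grip in N (left out, the last holds). Time passes only in rows, so rows that repeat a pose let the fingers close. It gives the time, the measured TCP pose, the force and the opening at its end, in the units of the state.
- r.observe(): the state, without advancing time (a new reading comes with each control period).
- grab_frame(name): name is "side" or "top" or "wrist"; returns a dict with "frame" (420x560x3 uint8, red, green, blue), "depth" (420x560 float32, m along the optical axis (not along the pixel's ray), 0 where there is no reading), "fx", "fy", "cx", "cy" (pixels), "k1" (the pictures are not rectified: a ray, as slopes to the right and down, at radius r is drawn at 1 + k1 r^2 times it, then the intrinsics apply), "rvec" (rotation vector, rad) and "tvec" (3), from world to camera coordinates, as OpenCV has them. Camera axes: x right, y down, z forward; pixel columns grow to the right and rows downward; lengths in m; the calibration is good to about 2 mm. A picture is of the moment at which its call begins.
- r.hand_in(): hands the job in, once; it reports no verdict.
The state is a dict: "clock": time; "joint_pos": joint angles; "dq": joint speeds; "joint_efforts": joint torques, N m; "position": TCP position; "tcp_rot": TCP orientation; "force": force on the tool from outside, world axes, zero at the start; "moment": the same for the moment, N m; "width": finger opening in m.
Only numpy, scipy, OpenCV 4.12 (cv2) and the standard library are available. Lean on these libraries where they do the work, as an engineer would, in place of code of your own. Each camera call takes 0.05 s, during which the arm holds its last target.

TASK

Show the kitchen helper what to prepare for the salad from the things along the near edge of the worktop: point down at the red onion, then at the tomato, and last at the empty steel bowl they go into, holding the fingertips over the middle of each, a few centimetres above its top, for two seconds. Touch and move nothing, rise well clear of things when going from one to the next, and do not point at the other onion or the other bowl. Finish still pointing at the empty bowl.

Things in the scene. Friction and masses are not known exactly. Their poses are not given: they have to be found in the camera images.
- red_onion: Dark red-purple onion, 78 mm across, 84 mm tall with its pointed tip. Origin at the centre of its underside, z up. To be pointed at first. Beware: a wall as high as the room stands close to the right of the robot (y below -0.106 for x below 0.363); the arm must not swing into it.
- tomato: Red tomato with a green stalk, 74 mm across, 69 mm tall. Origin at the centre of its underside, z up. To be pointed at second.
- empty_bowl: Empty round steel bowl, 92 mm across the rim, 36 mm tall, bare metal inside. Origin at the centre of its underside, z up. To be pointed at last.
- yellow_onion: Yellow-brown onion, 79 mm across, 85 mm tall with its pointed tip. Origin at the centre of its underside, z up. Leave alone; do not point at it.
- lentil_bowl: Round steel bowl filled with orange-brown split lentils, 88 mm across the rim, 38 mm tall. Origin at the centre of its underside, z up. Leave alone; do not point at it. These five things stand loose along the near edge of the worktop (z = 0), in any order, their centres at least 95 mm apart; a lemon and other small kitchen things stand clear of them, behind and to the right.
Not all that is in view belongs to the job. Of the things that look like the tomato, the largest one is meant.

How it is judged:
By the outcome, as a careful person would: the job done as asked, in the order asked, and still so for the second after the job is handed in, with the robot touching nothing.
It also fails if it takes over 48 s, if anything falls off the work surface, if the arm or the gripper's body presses on something with over 40 N, if the wrist force passes 120 N, or if a joint passes its speed limit or range.

## Working session

There is one attempt and no reset: what is moved stays moved. The work goes in short steps, Python scripts to look and compute and a tool call to move; the robot and the scene stay as the last step left them, time stands still between calls to the robot, and variables do not carry over. Pictures are saved under pics/ and viewed, and the job is handed in when it is done.

Besides the shell and the picture viewer there is one more tool, called after "Request:" as name(argument=value, ...), one argument or row to a line, values as JSON. step_arm: Moves the arm, as the interface text tells. Its arguments: {"type":"object","properties":{"steps":{"type":"array","items":{"type":"array","items":{"type":"array","items":{"type":"number"}}}},"squeeze":{"type":"number"}},"required":["steps"]}

```bash
mkdir -p pics; ls; python3 - <<'E'
from cell import r, grab_frame
import cv2,numpy as np,pickle
o=r.observe();print({k:np.round(v,3) for k,v in o.items()})
d={}
for n in("side","top","wrist"):
    f=grab_frame(n);d[n]=f
    cv2.imwrite(f"pics/{n}0.png",f["frame"][:,:,::-1])
    print(n,{k:np.round(f[k],3) for k in f if k not in("frame","depth")})
pickle.dump(d,open("f0.pkl","wb"))
E
```

```text
pics
{'clock': np.float64(0.0), 'joint_pos': array([-1.218,  0.577,  0.025,  1.438, -0.015,  1.129, -0.056]), 'dq': array([ 0.002,  0.   ,  0.001,  0.001, -0.001, -0.002,  0.   ]), 'joint_efforts': array([-0.0000e+00, -7.6575e+01,  2.2500e+00, -2.8596e+01,  1.5000e-02,
        1.2000e-02, -0.0000e+00]), 'position': array([0.285, 0.611, 0.244]), 'tcp_rot': array([-0.38 ,  0.597,  0.379,  0.596]), 'force': array([ 0.714, -0.13 ,  0.81 ]), 'moment': array([ 0.033,  0.041, -0.024]), 'width': np.float64(0.085)}
side {'fx': np.float64(470.974), 'fy': np.float64(470.974), 'cx': np.float64(288.67), 'cy': np.float64(201.469), 'k1': np.float64(-0.049), 'rvec': array([ 1.992, -0.125,  0.111]), 'tvec': array([-0.527,  0.101,  0.764])}
top {'fx': np.float64(390.366), 'fy': np.float64(390.366), 'cx': np.float64(272.707), 'cy': np.float64(212.563), 'k1': np.float64(0.037), 'rvec': array([ 2.114, -2.134,  0.122]), 'tvec': array([0.11 , 0.524, 0.804])}
wrist {'fx': np.float64(310.273), 'fy': np.float64(310.273), 'cx': np.float64(277.994), 'cy': np.float64(209.946), 'k1': np.float64(-0.007), 'rvec': array([-2.444, -1.556, -0.216]), 'tvec': array([-0.674, -0.037,  0.379])}
```

View pics/side0.png

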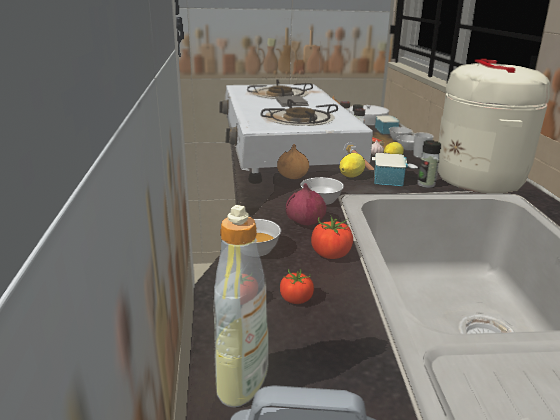

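View pics/top0.png

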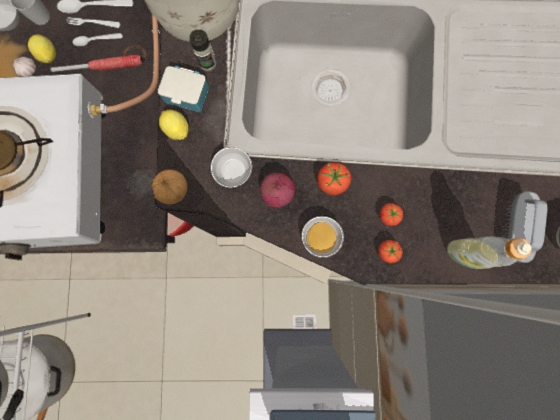

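View pics/wrist0.png

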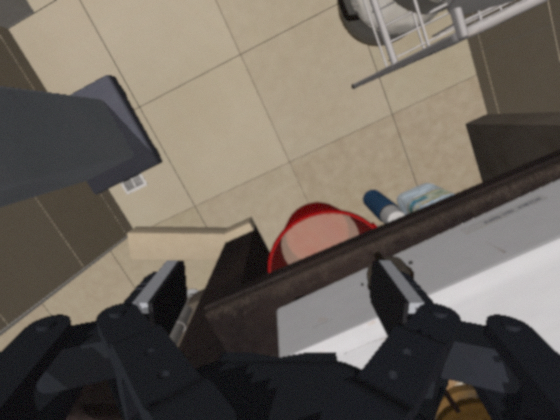

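The candidates in the top view, by pixel:
- **Tomato:** there are three, at (335,179), (391,214) and (391,251). The one at (335,179) is clearly the largest.
- **Onion:** the purple one at (278,189) is meant. The brown one at (170,187) is the yellow onion.
- **Bowl:** the one at (231,167) shows bare metal. The one at (322,236) holds lentils.

Next I'll measure their positions and confirm this in an enlarged crop.

```bash
cat > h.py <<'E'
import numpy as np,cv2
def dist(f): return np.array([f["k1"],0,0,0,0],float)
def K(f): return np.array([[f["fx"],0,f["cx"]],[0,f["fy"],f["cy"]],[0,0,1.]])
def cloud(f):
    h,w=f["depth"].shape
    u,v=np.meshgrid(np.arange(w,dtype=float),np.arange(h,dtype=float))
    n=cv2.undistortPoints(np.stack([u.ravel(),v.ravel()],1)[:,None],K(f),dist(f))[:,0]
    z=f["depth"].ravel().astype(float)
    P=np.c_[n*z[:,None],z]; R=cv2.Rodrigues(np.array(f["rvec"],float))[0]
    W=(P-np.array(f["tvec"]))@R; W[z==0]=np.nan
    return W.reshape(h,w,3)
def ray(f,uv,z):
    n=cv2.undistortPoints(np.array([[uv]],float),K(f),dist(f))[0,0]
    R=cv2.Rodrigues(np.array(f["rvec"],float))[0]
    d=R.T@np.r_[n,1]; c=-R.T@np.array(f["tvec"]); return c+d*(z-c[2])/d[2]
E
python3 - <<'E'
from h import *
import pickle
d=pickle.load(open("f0.pkl","rb"));f=d["top"];W=cloud(f)
im=f["frame"]
cv2.imwrite("pics/crop.png",cv2.resize(im[130:280,140:420,::-1],None,fx=2.8,fy=2.8,interpolation=cv2.INTER_CUBIC))
for n,uv in dict(red=(278,189),yel=(170,187),empty=(231,167),lent=(322,236),tom=(335,179),t2=(391,214),t3=(391,251)).items():
    u,v=uv; sl=(slice(v-28,v+29),slice(u-28,u+29))
    w=W[sl]; g=np.hypot(*(np.indices(w.shape[:2])-28))<29
    m=(w[...,2]>0.012)&(w[...,2]<.12)&g
    _,lab,st,cen=cv2.connectedComponentsWithStats(m.astype(np.uint8))
    l=1+np.argmax(st[1:,4]); mm=lab==l
    ys,xs=np.nonzero(mm);(cx,cy),rr=cv2.minEnclosingCircle(np.c_[xs,ys].astype(np.float32))
    p=w[mm]; c=(cx+u-28,cy+v-28)
    print(n,"px",np.round(c,1),round(rr,1),"ztop",np.round(np.nanpercentile(p[:,2],[50,98]),3),"min/max",np.round(np.nanmin(p,0),3),np.round(np.nanmax(p,0),3),"ray",np.round(ray(f,c,.036),3))
# tall things
for n in("top","side"):
    W=cloud(d[n]);
    s=(W[...,0]>.3)&(W[...,0]<1.0)&(np.abs(W[...,1])<.8)
    print(n)
    for y in np.arange(-.5,.6,.1):
        print(round(y,1),[round(float(np.nanmax(W[...,2][s&(abs(W[...,1]-y)<.05)&(abs(W[...,0]-x)<.05)],initial=-1)),2) for x in np.arange(.35,1,.1)])
E
```

```text
red px [276.9 189.7] 17.7 ztop [0.056 0.074] min/max [0.538 0.057 0.02 ] [0.613 0.133 0.085] ray [0.577 0.095 0.036]
yel px [168.9 186.5] 17.8 ztop [0.057 0.077] min/max [0.549 0.297 0.023] [0.624 0.374 0.086] ray [0.587 0.335 0.036]
empty px [230.9 167.1] 20.4 ztop [0.024 0.037] min/max [0.586 0.155 0.012] [0.676 0.243 0.04 ] ray [0.629 0.197 0.036]
lent px [322. 236.] 20.6 ztop [0.019 0.039] min/max [ 0.43  -0.044  0.012] [0.515 0.042 0.042] ray [ 0.473 -0.001  0.036]
tom px [333.5 178.5] 16.8 ztop [0.051 0.058] min/max [ 0.566 -0.066  0.024] [0.636 0.006 0.069] ray [ 0.6   -0.029  0.036]
t2 px [390.8 214. ] 11.9 ztop [0.034 0.04 ] min/max [ 0.497 -0.175  0.015] [ 0.546 -0.128  0.047] ray [ 0.519 -0.149  0.036]
t3 px [390.2 251.2] 11.9 ztop [0.034 0.04 ] min/max [ 0.417 -0.171  0.014] [ 0.464 -0.123  0.047] ray [ 0.44  -0.144  0.036]
top
-0.5 [0.04, 0.03, 0.05, 0.01, 0.0, 0.01, 0.01]
-0.4 [0.23, 0.09, 0.09, 0.01, 0.0, 0.01, 0.0]
-0.3 [0.38, 0.23, 0.01, 0.01, 0.01, 0.01, 0.01]
-0.2 [0.53, 0.05, 0.05, 0.01, -0.0, -0.16, -0.15]
-0.1 [0.61, 0.05, 0.06, 0.06, -0.17, -0.17, -0.17]
-0.0 [0.0, 0.04, 0.06, 0.07, -0.17, -0.17, -0.17]
0.1 [-0.85, 0.01, 0.09, 0.06, 0.01, -0.16, -0.13]
0.2 [-0.85, 0.0, 0.04, 0.04, 0.01, 0.11, 0.16]
0.3 [-0.85, -0.85, 0.09, 0.07, 0.06, 0.11, 0.17]
0.4 [-0.85, -0.09, 0.07, 0.06, 0.05, 0.05, 0.14]
0.5 [-0.85, 0.06, 0.07, 0.06, 0.06, 0.06, -0.06]
side
-0.5 [0.41, -1.0, -1.0, -1.0, -1.0, -1.0, -1.0]
-0.4 [0.41, 0.09, 0.09, 0.01, 0.0, -0.0, -1.0]
-0.3 [0.41, 0.23, 0.0, 0.01, 0.01, 0.01, -1.0]
-0.2 [0.41, 0.03, 0.05, 0.01, -0.07, -1.0, -1.0]
-0.1 [0.41, 0.03, 0.05, 0.06, -1.0, -0.18, -0.17]
-0.0 [0.0, 0.04, 0.06, 0.07, -0.17, -0.17, -0.17]
0.1 [-1.0, 0.0, 0.08, 0.06, 0.01, -0.16, -0.03]
0.2 [-1.0, 0.0, 0.04, 0.04, 0.01, 0.11, 0.28]
0.3 [-1.0, -1.0, 0.08, 0.07, 0.06, 0.11, 0.28]
0.4 [-1.0, -0.09, 0.06, 0.0, 0.05, 0.05, 0.24]
0.5 [-1.0, 0.06, 0.06, 0.06, 0.06, 0.06, -1.0]
```

View pics/crop.png

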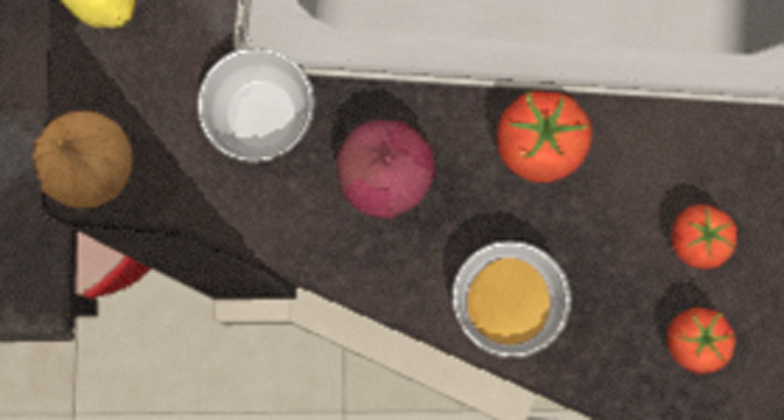

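Confirmed in the crop: the red onion, the large tomato and the bare bowl are the targets. First I'll work out the transit to a point above the onion, with the gripper shut.

```bash
cat > go.py <<'E'
import sys
from cell import r
import numpy as np
from scipy.spatial.transform import Rotation as Ro
x,y,z=map(float,sys.argv[1:4])
o=r.observe();p=np.array(o["position"]);R=Ro.from_quat(o["tcp_rot"]);M=R.as_matrix()
# keep the tool's yaw relative to arm azimuth (as at start), or keep yaw if 'k'
x_=np.array([0,0,-1.])
zz=M[:,2].copy();zz[2]=0;zz/=np.linalg.norm(zz)
da=0 if 'k' in sys.argv else np.arctan2(y,x)-np.arctan2(p[1],p[0])
zz=Ro.from_rotvec([0,0,da]).apply(zz)
T=np.c_[x_,np.cross(zz,x_),zz]
print("t",o["clock"],"p",p.round(4),"q",np.round(o["joint_pos"],2),"F",np.round(o["force"],1),"w",round(float(o["width"]),3),"tilt",round(np.degrees(np.arccos(-M[2,0])),2))
print("shift",np.round(M.T@(np.array([x,y,z])-p)/.06,2),"turn",np.round((R.inv()*Ro.from_matrix(T)).as_rotvec()/np.radians(8),2))
E
python3 go.py .577 .095 .26
```

```text
t 0.15 p [0.2854 0.6114 0.2446] q [-1.22  0.58  0.02  1.44 -0.02  1.13 -0.06] F [ 0.2  0.1 -0.6] w 0.085 tilt 0.07
shift [-0.25 -8.04 -5.74] turn [ 6.95 -0.01  0.  ]
```

Request:
step_arm(
  steps=[
    [[-0.1,-0.4,-0.3,0.35,0,0,-1],[-0.25,-1.2,-0.86,1.05,0,0,-1],[-0.25,-2.0,-1.43,1.75,0,0,-1],[-0.25,-2.8,-2.0,2.45,0,0,-1],[-0.25,-3.6,-2.57,3.15,0,0,-1],[-0.25,-4.4,-3.14,3.85,0,0,-1],[-0.25,-5.2,-3.71,4.55,0,0,-1],[-0.25,-6.0,-4.28,5.2,0,0,-1],[-0.25,-6.6,-4.71,5.7,0,0,-1],[-0.25,-7.0,-5.0,6.05,0,0,-1]],
  ],
)

```text
clock: 1.4
position: [0.5399, 0.1593, 0.26]
tcp_rot: [-0.101, 0.7, 0.1, 0.7]
force: [-0.7, 0.0, 0.2]
width: 0.0001
```

```bash
python3 go.py .577 .095 .26
```

```text
t 1.4 p [0.5399 0.1593 0.26  ] q [-0.59  0.41  0.32  1.72 -0.14  1.03  0.06] F [-0.7  0.   0.2] w 0.0 tilt 0.11
shift [ 0.   -1.2   0.29] turn [ 0.89 -0.01  0.01]
```

Request:
step_arm(
  steps=[
    [[0,-0.6,0.15,0.45,0,0,-1],[0,-1.2,0.29,0.9,0,0,-1],[0,-1.2,0.29,0.9,0,0,-1],[0,-1.2,0.29,0.9,0,0,-1]],
  ],
)

```text
clock: 1.9
position: [0.5765, 0.0957, 0.2598]
tcp_rot: [-0.057, 0.705, 0.056, 0.704]
force: [0.0, -0.1, 0.3]
width: -0.0
```

```bash
python3 go.py .577 .095 .138 k; python3 - <<'E'
from cell import *
from h import *
for n in("side","top","wrist"):
    f=grab_frame(n); cv2.imwrite(f"pics/{n}1.png",f["frame"][:,:,::-1])
a=[cv2.imread(f"pics/{n}1.png") for n in("side","top")]
cv2.imwrite("pics/both1.png",cv2.resize(np.hstack(a),(800,300)))
E
```

```text
t 1.9 p [0.5765 0.0957 0.2598] q [-0.48  0.45  0.35  1.67 -0.17  1.05  0.09] F [ 0.  -0.1  0.3] w -0.0 tilt 0.11
shift [ 2.03 -0.01  0.01] turn [ 0.   -0.01  0.01]
```

View pics/both1.png

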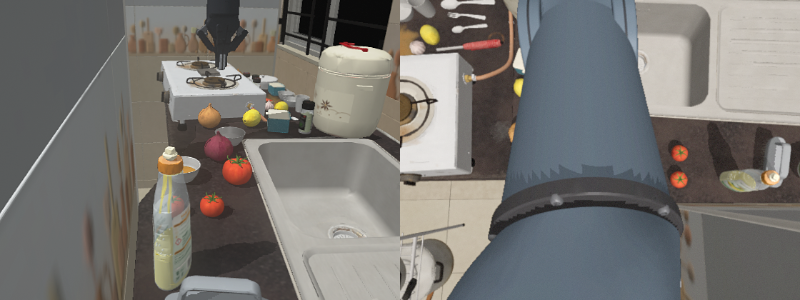

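View pics/wrist1.png

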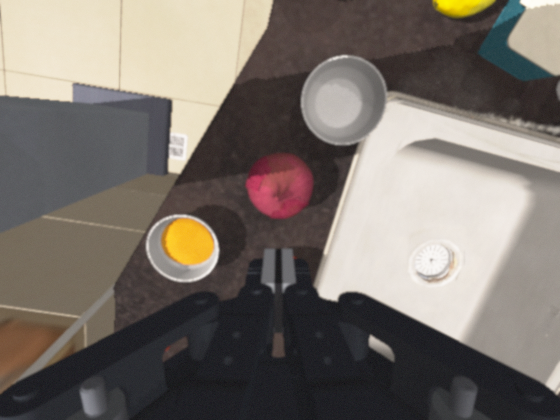

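The wrist view shows the red onion at (280,185) with the shut fingertips beside it at (278,252). The side view shows the gripper well above the row. Descending to point at the onion and holding.

Request:
step_arm(
  steps=[
    [[0.6,0,0,0,0,0,-1],[1.3,0,0,0,0,0,-1],[1.8,-0.01,0.01,0,0,0,-1],[2.0,-0.01,0.01,0,0,0,-1],[2.0,-0.01,0.01,0,0,0,-1],[2.0,-0.01,0.01,0,0,0,-1]],
  ],
)

```text
clock: 2.8
position: [0.5777, 0.096, 0.1413]
tcp_rot: [-0.057, 0.704, 0.057, 0.705]
force: [0.5, -0.3, -0.7]
width: -0.0002
```

```bash
cat > look.py <<'E'
import sys
from cell import *
from h import *
k=sys.argv[1]; u,v=int(sys.argv[2]),int(sys.argv[3])
f=grab_frame("side"); im=f["frame"][:,:,::-1].copy()
o=r.observe();p=np.array(o["position"]);tip=p-[0,0,.014]
pr=cv2.projectPoints(tip[None],np.array(f["rvec"],float),np.array(f["tvec"],float),K(f),dist(f))[0].ravel()
print("tip px",pr.round(1))
c=im[max(0,v-75):v+75,max(0,u-100):u+100]
cv2.imwrite(f"pics/s{k}.png",cv2.resize(c,None,fx=2.5,fy=2.5,interpolation=cv2.INTER_CUBIC))
w=grab_frame("wrist");cv2.imwrite(f"pics/w{k}.png",w["frame"][:,:,::-1])
E
python3 look.py 2 305 200; python3 go.py .577 .095 .138 k
```

```text
tip px [306.9 160.8]
t 2.9 p [0.5776 0.0959 0.1412] q [-0.44  0.57  0.31  1.82 -0.23  0.78  0.14] F [-0.2 -0.9  0.8] w -0.0 tilt 0.08
shift [ 0.05 -0.01 -0.01] turn [-0.    0.01  0.01]
```

View pics/s2.png

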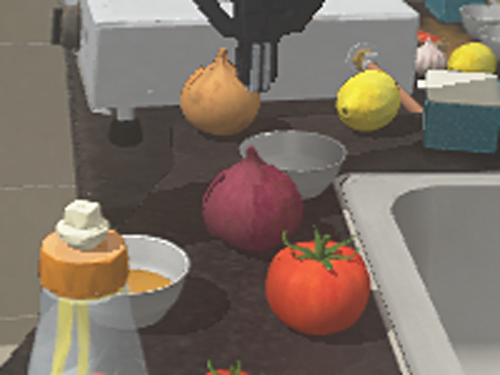

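View pics/w2.png

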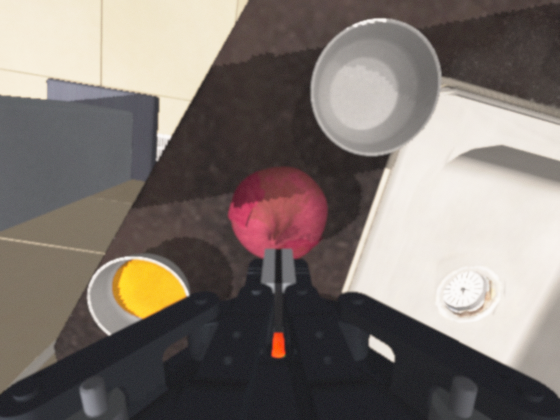

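The fingertips are at side pixel (309,161), against a predicted (307,161), about 4 cm above the onion's tip at (306,185). Holding here.

Request:
step_arm(
  steps=[
    [[0.1,-0.01,-0.01,0,0,0,-1],[0.1,-0.01,-0.01,0,0,0,-1],[0.1,-0.01,-0.01,0,0,0,-1],[0.1,-0.01,-0.01,0,0,0,-1],[0.1,-0.01,-0.01,0,0,0,-1],[0.1,-0.01,-0.01,0,0,0,-1],[0.1,-0.01,-0.01,0,0,0,-1],[0.1,-0.01,-0.01,0,0,0,-1],[0.1,-0.01,-0.01,0,0,0,-1],[0.1,-0.01,-0.01,0,0,0,-1]],
  ],
)

```text
clock: 4.15
position: [0.5771, 0.0952, 0.1352]
tcp_rot: [-0.057, 0.704, 0.057, 0.705]
force: [0.4, -0.2, -0.3]
width: -0.0001
```

Request:
step_arm(
  steps=[
    [[0,0,0,0,0,0,-1],[0,0,0,0,0,0,-1],[0,0,0,0,0,0,-1],[0,0,0,0,0,0,-1],[0,0,0,0,0,0,-1],[0,0,0,0,0,0,-1],[0,0,0,0,0,0,-1],[0,0,0,0,0,0,-1],[0,0,0,0,0,0,-1],[0,0,0,0,0,0,-1]],
  ],
)

```text
clock: 5.4
position: [0.5771, 0.0952, 0.1352]
tcp_rot: [-0.057, 0.704, 0.057, 0.705]
force: [0.2, 0.7, 0.1]
width: -0.0
```

Request:
step_arm(
  steps=[
    [[-0.6,0,0,0,0,0,-1],[-1.4,0,0,0,0,0,-1],[-2.1,0,0,0,0,0,-1],[-2.4,0,0,0,0,0,-1],[-2.4,0,0,0,0,0,-1]],
  ],
)

```text
clock: 6.02
position: [0.5775, 0.0954, 0.2805]
tcp_rot: [-0.057, 0.703, 0.057, 0.706]
force: [-0.7, -0.3, -0.6]
width: -0.0001
```

```bash
python3 go.py .601 -.029 .28
```

```text
t 6.025 p [0.5775 0.0954 0.2805] q [-0.48  0.43  0.36  1.64 -0.17  1.1   0.09] F [-0.7 -0.3 -0.6] w -0.0 tilt 0.22
shift [ 0.01 -2.11  0.05] turn [1.52 0.03 0.  ]
```

Request:
step_arm(
  steps=[
    [[0,-0.5,0,0.4,0,0,-1],[0,-1.1,0.03,0.8,0,0,-1],[0,-1.7,0.05,1.2,0,0,-1],[0,-2.1,0.05,1.5,0,0,-1],[0,-2.11,0.05,1.5,0,0,-1],[0,-2.11,0.05,1.5,0,0,-1]],
  ],
)

```text
clock: 6.78
position: [0.6007, -0.0278, 0.28]
tcp_rot: [0.017, 0.706, -0.016, 0.708]
force: [-0.0, 0.1, 0.1]
width: 0.0
```

```bash
python3 go.py .601 -.029 .12 k; python3 look.py 3 305 200
```

```text
t 6.775 p [ 0.6007 -0.0278  0.28  ] q [-0.3   0.46  0.43  1.6  -0.21  1.12  0.13] F [-0.   0.1  0.1] w 0.0 tilt 0.18
shift [ 2.67 -0.02 -0.  ] turn [ 0.    0.02 -0.01]
tip px [339.5 100.7]
```

View pics/w3.png

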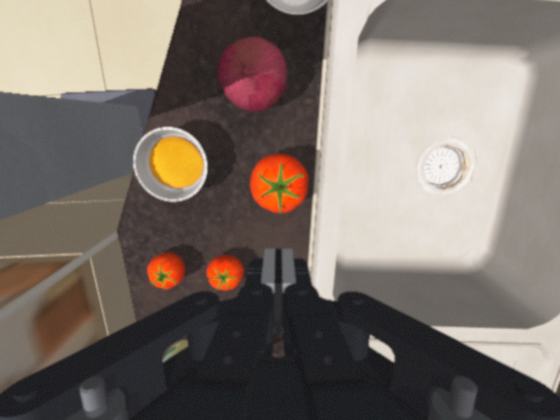

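The wrist view shows the large tomato at (279,184), centred on the finger line at column 278. Descending to a TCP height of about 0.12, which puts the tips about 3.7 cm over its top.

Request:
step_arm(
  steps=[
    [[0.6,0,0,0,0,0,-1],[1.4,-0.02,0,0,0,0,-1],[2.1,-0.02,0,0,0,0,-1],[2.5,-0.02,0,0,0,0,-1],[2.67,-0.02,0,0,0,0,-1],[2.67,-0.02,0,0,0,0,-1],[2.67,-0.02,0,0,0,0,-1]],
  ],
)

```text
clock: 7.75
position: [0.602, -0.0284, 0.1212]
tcp_rot: [0.016, 0.705, -0.016, 0.709]
force: [-0.1, -0.1, -0.9]
width: -0.0001
```

```bash
python3 look.py 4 335 210; python3 go.py .601 -.029 .12 k
```

```text
tip px [334.1 197. ]
t 7.85 p [ 0.6019 -0.0285  0.1212] q [-0.25  0.63  0.35  1.8  -0.3   0.77  0.21] F [-1.3  1.2  0.1] w 0.001 tilt 0.31
shift [ 0.02 -0.01 -0.02] turn [ 0.    0.04 -0.01]
```

View pics/s4.png

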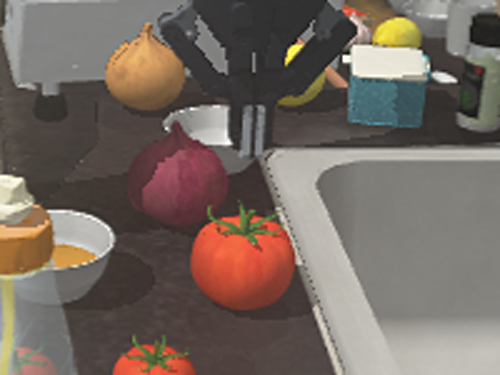

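The tips are at crop (252,155), directly over the stalk at (243,215) with a clear gap. Holding, then rising.

Request:
step_arm(
  steps=[
    [[0.02,-0.01,-0.02,0,0,0,-1],[0.02,-0.01,-0.02,0,0,0,-1],[0.02,-0.01,-0.02,0,0,0,-1],[0.02,-0.01,-0.02,0,0,0,-1],[0.02,-0.01,-0.02,0,0,0,-1],[0.02,-0.01,-0.02,0,0,0,-1],[0.02,-0.01,-0.02,0,0,0,-1],[0.02,-0.01,-0.02,0,0,0,-1],[0.02,-0.01,-0.02,0,0,0,-1],[0.02,-0.01,-0.02,0,0,0,-1]],
  ],
)

```text
clock: 9.1
position: [0.6007, -0.029, 0.12]
tcp_rot: [0.016, 0.705, -0.016, 0.709]
force: [0.8, -0.9, 0.0]
width: 0.0002
```

Request:
step_arm(
  steps=[
    [[0,0,0,0,0,0,-1],[0,0,0,0,0,0,-1],[0,0,0,0,0,0,-1],[0,0,0,0,0,0,-1],[0,0,0,0,0,0,-1],[0,0,0,0,0,0,-1],[0,0,0,0,0,0,-1],[0,0,0,0,0,0,-1],[0,0,0,0,0,0,-1],[0,0,0,0,0,0,-1]],
  ],
)

```text
clock: 10.35
position: [0.6007, -0.0291, 0.12]
tcp_rot: [0.016, 0.705, -0.016, 0.709]
force: [0.5, -0.4, 0.6]
width: -0.0001
```

Request:
step_arm(
  steps=[
    [[-0.6,0,0,0,0,0,-1],[-1.4,0,0,0,0,0,-1],[-2.2,0,0,0,0,0,-1],[-2.7,0,0,0,0,0,-1],[-2.7,0,0,0,0,0,-1]],
  ],
)

```text
clock: 10.98
position: [0.6009, -0.0295, 0.2845]
tcp_rot: [0.017, 0.703, -0.016, 0.71]
force: [-0.1, -0.3, -0.6]
width: 0.0003
```

```bash
python3 go.py .630 .198 .28
```

```text
t 10.975 p [ 0.6009 -0.0295  0.2845] q [-0.31  0.46  0.43  1.6  -0.21  1.12  0.13] F [-0.1 -0.3 -0.6] w 0.0 tilt 0.57
shift [0.09 3.81 0.31] turn [-2.53  0.07  0.  ]
```

Request:
step_arm(
  steps=[
    [[0,0.5,0.04,-0.4,0,0,-1],[0,1.2,0.1,-0.8,0.05,0,-1],[0.05,1.9,0.16,-1.3,0.07,0,-1],[0.09,2.6,0.21,-1.8,0.07,0,-1],[0.09,3.3,0.27,-2.2,0.07,0,-1],[0.09,3.7,0.3,-2.5,0.07,0,-1],[0.09,3.81,0.31,-2.53,0.07,0,-1],[0.09,3.81,0.31,-2.53,0.07,0,-1],[0.09,3.81,0.31,-2.53,0.07,0,-1]],
  ],
)

```text
clock: 12.1
position: [0.6301, 0.196, 0.2799]
tcp_rot: [-0.108, 0.699, 0.107, 0.699]
force: [-0.6, -0.3, 0.2]
width: 0.0003
```

```bash
python3 go.py .630 .198 .088 k; python3 look.py 5 305 200
```

```text
t 12.1 p [0.6301 0.196  0.2799] q [-0.56  0.55  0.32  1.44 -0.17  1.19  0.09] F [-0.6 -0.3  0.2] w 0.0 tilt 0.06
shift [3.2  0.04 0.01] turn [-0.    0.    0.01]
tip px [327.  76.]
```

View pics/w5.png

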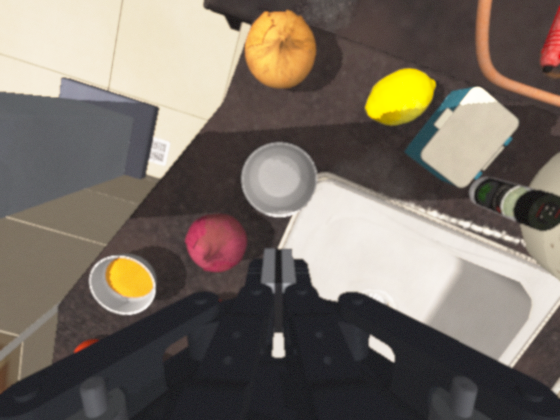

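The empty bowl is at (279,179), on the finger line, and the inside is bare metal. Descending.

Request:
step_arm(
  steps=[
    [[0.6,0.02,0,0,0,0,-1],[1.4,0.04,0.01,0,0,0,-1],[2.2,0.04,0.01,0,0,0,-1],[2.8,0.04,0.01,0,0,0,-1],[3.1,0.04,0.01,0,0,0,-1],[3.2,0.04,0.01,0,0,0,-1],[3.2,0.04,0.01,0,0,0,-1],[3.2,0.04,0.01,0,0,0,-1]],
  ],
)

```text
clock: 13.2
position: [0.6309, 0.199, 0.0895]
tcp_rot: [-0.108, 0.698, 0.108, 0.7]
force: [-0.6, -0.5, 0.5]
width: 0.0001
```

```bash
python3 look.py 6 320 180; python3 go.py .630 .198 .088 k
```

```text
tip px [322.3 167.2]
t 13.3 p [0.6307 0.199  0.0892] q [-0.53  0.73  0.25  1.65 -0.24  0.79  0.14] F [ 0.1  0.7 -0. ] w -0.0 tilt 0.13
shift [ 0.02 -0.01 -0.02] turn [-0.    0.02  0.  ]
```

View pics/s6.png

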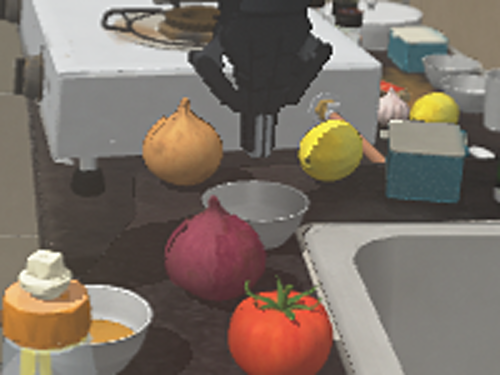

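View pics/w6.png

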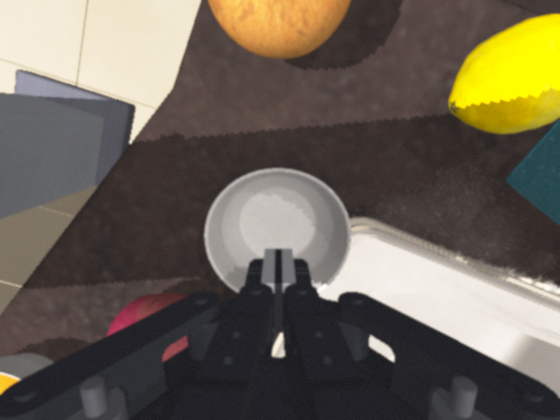

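The side crop shows the tips at (258,155), over the bowl's middle (258,205) and above its rim. Holding, then handing in.

Request:
step_arm(
  steps=[
    [[0.02,-0.01,-0.02,0,0,0,-1],[0.02,-0.01,-0.02,0,0,0,-1],[0.02,-0.01,-0.02,0,0,0,-1],[0.02,-0.01,-0.02,0,0,0,-1],[0.02,-0.01,-0.02,0,0,0,-1],[0.02,-0.01,-0.02,0,0,0,-1],[0.02,-0.01,-0.02,0,0,0,-1],[0.02,-0.01,-0.02,0,0,0,-1],[0.02,-0.01,-0.02,0,0,0,-1],[0.02,-0.01,-0.02,0,0,0,-1]],
  ],
)

```text
clock: 14.55
position: [0.6297, 0.198, 0.088]
tcp_rot: [-0.108, 0.698, 0.108, 0.7]
force: [0.3, 0.4, 1.1]
width: 0.0001
```

Request:
step_arm(
  steps=[
    [[0,0,0,0,0,0,-1],[0,0,0,0,0,0,-1],[0,0,0,0,0,0,-1],[0,0,0,0,0,0,-1],[0,0,0,0,0,0,-1],[0,0,0,0,0,0,-1],[0,0,0,0,0,0,-1],[0,0,0,0,0,0,-1],[0,0,0,0,0,0,-1],[0,0,0,0,0,0,-1]],
  ],
)

```text
clock: 15.8
position: [0.6297, 0.1981, 0.088]
tcp_rot: [-0.108, 0.698, 0.108, 0.7]
force: [-0.0, 0.9, 0.7]
width: -0.0002
```

```bash
python3 go.py .630 .198 .088 k; python3 - <<'E'
from cell import r
print(r.hand_in())
E
```

```text
t 15.8 p [0.6297 0.1981 0.088 ] q [-0.52  0.73  0.25  1.66 -0.24  0.79  0.14] F [-0.   0.9  0.7] w -0.0 tilt 0.14
shift [-0. -0.  0.] turn [-0.    0.02  0.  ]
the job is handed in; nothing more can be done
None
```

With the gripper shut and pointing down, the arm pointed at the red onion, then the large tomato, then the empty steel bowl. It held at least 2.5 s over each and rose to a TCP height of 0.28 m between them. I handed the job in at 15.8 s, still pointing at the bowl.

**Last checks:** The TCP held within about 1 mm of the middles measured in the top view. By calculation, the tips were about 3.7 cm above the onion and tomato and 3.8 cm above the bowl rim. Side and wrist pictures agreed, with nothing visibly moved. The force readings stayed at noise level (about 2 N or less), and no check failed. I did not measure the arm's clearance to the right-hand wall; the joint angles suggested the elbow leaned left, away from it.

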